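# Unlatch the dry box, break its sticky lid seal and hold the lid ajar

## Robot

A 6-joint arm with a two-finger parallel gripper is mounted at the origin on the work surface; the furniture and walls round the work are solid. World frame = base frame: x ahead of the robot, y to its left, z up, the work surface at z = 0. Lengths are in mm, angles in rad, forces in N, time in s.
With the tool pointing down it reaches from about 350 to 875 mm from the base axis. Payload 4.2 kg.
Tool frame: the origin (TCP) lies midway between the tips of the shut fingers; the grasp point (between the pads) lies 19 mm behind it; z points along the fingers, y is the line along which they close (so a half turn about z gives the same grasp; the last joint's range is limited). The gripper opens to 85 mm and grips with 20 to 120 N. Pads are 22 mm wide; open, the fingers measure 114 mm over their backs; the gripper's body (76 mm by 85 mm) begins 54 mm behind the grasp point. The pads swing forward as they close: fully open they stand 13 mm farther back than shut.
Start: joints at [-1.006, 0.385, 0.008, 0, -1.194, -0.259], TCP at [188.176, -595.977, 231.312] pointing down, gripper open.
Joint ranges: [-3.14, 3.14], [-1.21, 2.06], [-1.07, 1.41], [-3.16, 2.05], [-2.99, -0.16], [-3.1, 3.1]. Speed limits (rad/s): [2.79, 2.79, 3.14, 3.14, 3.14, 3.14].

## Interface

Orientations are given as a unit quaternion [x, y, z, w].
In Python, from bench import read_state, get_image, job_done gives the robot as it stands.
- The arm moves only by the shell command python3 -m jog 'ROWS'. ROWS is JSON, a list of rows, each a list of 3 entries, a list of its own where there are three numbers: the shift along the world's x, y, z scaled (see below), then the turn, a rotation vector about the world's x, y, z scaled (see below), then the gripper's target within -1 to 1 (shut at 1, half-way at 0, fully open at -1). In form: [[[x, y, z], [wx, wy, wz], claw], ...]. A call has 1 to 20 rows; each row is the pose to reach, as a shift and turn from the pose commanded when the call began; what a row does not reach only later rows make up. The controller multiplies each number of a shift by 10 cm and each number of a turn by 120 degrees. A row lasts 1/10 s, in which the tool goes at most 50 mm and 8.59 degrees, less where a joint would pass 70% of its speed; a pose out of reach is approached as far as the arm can. A call with a number of a shift or a turn outside -1 to 1 is refused whole. A call with a gripper value outside its range is refused whole. The fingers move at their own pace and stop on an object; the grip force is fixed at half the most. Time passes only in rows, so rows that repeat a pose let the fingers close. It gives the time, the measured TCP pose, the force, the opening and the grip force at its end, in the units of the state.
- read_state(): the state, without advancing time (a new reading comes with each control period).
- get_image(name): name is "scene" or "top" or "wrist"; returns a dict with "frame" (400x640x3 uint8, red, green, blue), "range_z" (400x640 float32, mm along the optical axis (not along the pixel's ray), 0 where there is no reading), "fx", "fy", "cx", "cy" (pixels), "R" (3x3) and "t" (3): a world point X has camera coordinates R X + t. Camera axes: x right, y down, z forward; pixel columns grow to the right and rows downward; lengths in mm; the calibration is good to about 2 mm. A picture is of the moment at which its call begins.
- job_done(): hands the job in; it is judged then, once.
The state is a dict: "clock": time; "joints": joint angles; "joint_vel": joint speeds; "joint_efforts": joint torques, N m; "position": TCP position; "ee_rot": TCP orientation; "contact_force": force on the tool from outside, world axes, zero at the start; "wrist_torque": the same for the moment, N m; "gripper_width": finger opening in mm; "grasp_force": force on a finger pad.
Only numpy, scipy, OpenCV 4.12 (cv2) and the standard library are available. Lean on these libraries where they do the work, as an engineer would, in place of code of your own. Each camera call takes 0.05 s, during which the arm holds its last target. There are 200 camera calls.

## Task

The dry box has to breathe before anyone reaches in: turn its latch anticlockwise (seen from above) until it clicks over and the dog is well clear of the lid, then take the lid by its bow handle, pull until the sticky gasket lets go, and keep the lid slightly open, its front edge about 2 cm up, without letting it fly open when it breaks free. Leave the things lying around the box where they are. Finish still holding the lid steady by its handle: nothing is let go at the end, for the lid falls shut by itself.

Things in the scene. Friction and masses are not known exactly. Their poses are not given: they have to be found in the camera images.
- drybox: Dry box for moisture-sensitive parts, screwed fast to the table: grey case 130 mm (x) x 180 mm (y) x 75 mm high, round gauge and brass nipple on its front wall, capacitors inside. Origin: centre of its underside. x runs from the front wall (latch side, facing the robot) to the hinge side, y along the front, z up. Latch axis at x = -88, y = 0 mm, on a boss in front of the wall.
- latch (a joint): Angle of the swing-dog latch about its upright axis, rad: 0 with the dog over the lid's front edge (locked), grows anticlockwise seen from above, stop at 1.45. A spring detent resists from about 0.55 with up to 0.2 N m, clicks over at 0.9 and pushes on to about 1.2; beyond 1.1 it is off and stays. The dog is a steel finger reaching 34 mm from the axis, 1.5 mm above the lid.
- wing_mid (a point): Point to grip on the latch axis, in the black wing of the latch, 10 mm below its top, at z = 115 mm. The wing is an upright plate 36 mm long, 10 mm thick, 27 mm high; at latch angle 0 its length lies along the box's x axis, and it turns with the latch. The point's x axis points along the wing towards the dog.
- lid_angle (a joint): Lid angle, rad: 0 shut, grows as the front rises. About 0.5 kg with its handle. The gasket sticks: 13 to 20 N straight up at the handle break it; it lets go within the first 4 mm of handle travel, then only 3 to 6 N of weight remain. Released, the lid falls shut and sticks again. With the latch dog over its edge it rises only some 2 mm.
- lid_edge (a point): Middle of the lid's front lower edge: 137.5 mm from the hinge axis, at z = 77 mm with the lid shut (lid 8 mm thick, aluminium frame with a clear pane, 184 mm wide, on a rubber gasket). A lid angle of 0.146 rad raises it by 20 mm.
- lid_hinge (a point): Middle of the lid's hinge axis, parallel to the box's y axis; at x = 69.5, y = 0, z = 81 mm in the box frame. Fixed to the box.
- bow_handle: Bow handle on the lid: a straight round dark steel bar of 10 mm diameter parallel to the box's y axis, on two posts 92 mm apart (76 mm of straight bar between the bends). Origin: on the lid's top below the middle of the bar; its z axis is the lid's normal.
- bar_mid (a point): Middle of the handle bar, on its centre line, 34 mm above the lid's top; with the lid shut at x = -26, y = 0, z = 119 mm in the box frame. Free all round: 29 mm of air under the bar.
- step_gauge: Stepped aluminium gauge, 26 x 68 x 24 mm, lying in front of the box, right of the latch. Bystander. Origin under its centre.
- flux_bottle: Small dispensing bottle with a needle tip, 40 mm across, 116 mm high, beside the box's right end. Bystander. Origin under its centre.
- clamp_knob: Spare black star knob standing on its head, 36 mm across, 38 mm high, in front of the box, left of the latch. Bystander. Origin under its centre.
- capacitor: Blue capacitor standing on the table beside the box's right end, 25 mm across, 46 mm high. Bystander. Origin under its centre.

How it is judged (in metres and radians):
On the way, in this order (a step that is already met when the one before it is completed fails the run):
1. the latch is turned past its click, the dog clear of the lid, the lid still shut (value of joint latch above 1.1 rad and value of joint lid_angle below 0.03 rad), for 0.2 s.
2. the gasket has let go and the fingers hold the lid up by the bow handle (value of joint lid_angle above 0.07 rad and contact force between the fingers and bow_handle above 1 N), for 0.2 s.
At the end, for the whole second after the job is handed in: The lid is held at 0.07 to 0.25 rad (front edge 10 to 34 mm above shut), moving slower than 0.12 rad/s, with the fingers pressing on the bow handle by more than 1 N; the latch stands beyond 1.1 rad (all of step 2 and value of joint lid_angle below 0.25 rad and velocity of joint lid_angle between -0.12 and 0.12 rad/s and value of joint latch above 1.1 rad); the arm keeps its last pose, push and grip.
It fails at once if the lid flies open: beyond 0.40 rad (front edge 55 mm up) (value of joint lid_angle above 0.4 rad).
It fails at once if one of the loose things round the box is moved by more than 2 cm (distance of any of step_gauge, flux_bottle, clamp_knob, capacitor from where it was at the start of the episode above 0.02 m).
It also fails if it takes over 48 s, if anything falls off the work surface, if the arm or the gripper's body presses on something with over 40 N, if the wrist force passes 120 N, or if a joint passes its speed limit or range.

## Working session

There is one attempt and no reset: what is moved stays moved. The work goes in short steps, Python scripts to look and compute and a shell command to move; the robot and the scene stay as the last step left them, time stands still between calls to the robot, and variables do not carry over. Pictures are saved under pics/ and viewed, at most 10 in all, crops included, and the job is handed in when it is done.

```bash
mkdir -p pics
python3 - <<'E'
from bench import *
import cv2,numpy as np
s=read_state();print(s)
for n in("scene","top"):
    d=get_image(n);np.savez(n+".npz",**d);cv2.imwrite(f"pics/{n}.png",d["frame"][...,::-1]);print(n,d["fx"],d["R"],d["t"])
E
```

```text
{'clock': 0.0, 'joints': array([-1.00639469e+00,  3.85567514e-01,  6.63991889e-03, -5.33644098e-04,
       -1.19400587e+00, -2.58615864e-01]), 'joint_vel': array([-0.00054454, -0.00033088,  0.00098383,  0.00129436, -0.0011237 ,
        0.00019379]), 'joint_efforts': array([-1.50440783e-04, -3.92291987e+01,  1.88409394e+01,  4.18609634e+00,
       -4.53576562e-03, -1.00616253e-05]), 'position': array([ 188.01291118, -595.43813828,  230.21534831]), 'ee_rot': array([-1.52200523e-01,  9.88349026e-01,  1.07855889e-03, -2.00122589e-04]), 'contact_force': array([-0.28084932,  0.06860357, -0.46751058]), 'wrist_torque': array([-0.00704282,  0.0230902 ,  0.04269921]), 'grasp_force': 0.0, 'gripper_width': 85.14658685053766}
scene 510.58937952453454 [[-0.7142678  -0.69986711  0.00274416]
 [-0.5035991   0.51123059 -0.69644183]
 [ 0.48601384 -0.49882793 -0.717608  ]] [190.77844875 461.15259983 565.65084747]
top 421.81750375915436 [[ 0.01182946 -0.99976959 -0.01791173]
 [-0.99795424 -0.01067867 -0.06303409]
 [ 0.06282829  0.01862074 -0.99785063]] [-221.87803306  490.47448396  911.80609262]
```

View pics/top.png

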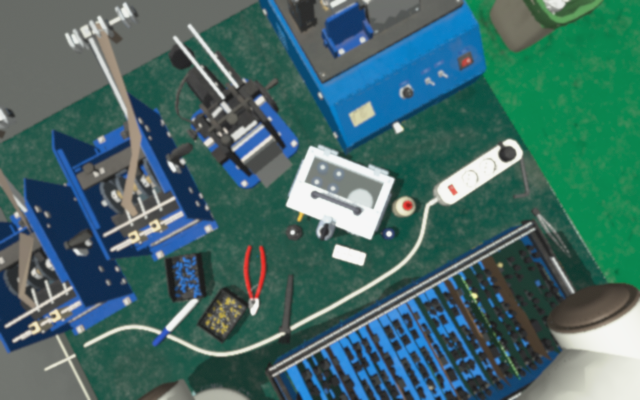

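View pics/scene.png

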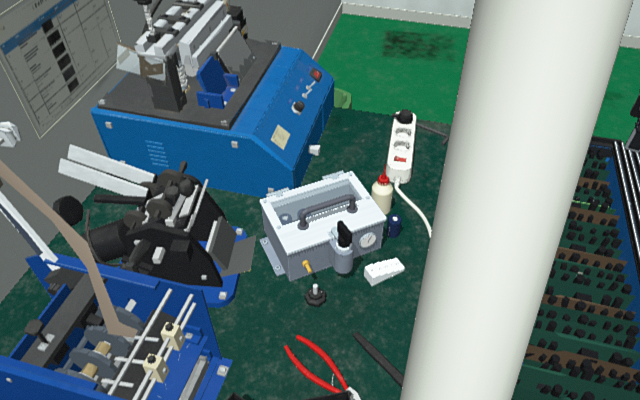

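The top view shows the box around (340,192), with the handle bar from (308,193) to (360,211) and the latch near (325,230). The knob is at (295,232), the gauge at (349,256), the capacitor at (389,233) and the bottle at (404,206). The scene view agrees, with the wing at (344,235).

```bash
cat > h.py <<'E'
import numpy as np
def ray(d,u,v,z):
    R,t=d["R"],d["t"];C=-R.T@t
    r=R.T@np.array([(u-d["cx"])/d["fx"],(v-d["cy"])/d["fy"],1.]);return C+r*(z-C[2])/r[2]
def cloud(d):
    v,u=np.mgrid[:400,:640];Z=d["range_z"].astype(float)
    P=np.stack([(u-d["cx"])/d["fx"]*Z,(v-d["cy"])/d["fy"]*Z,Z],-1)
    return (P-d["t"])@d["R"]
E
python3 - <<'E'
from h import *
import cv2
d=np.load("top.npz");X=cloud(d);print(d["cx"],d["cy"])
for u,v,z in[(308,193,119),(360,211,119),(325,228,120),(295,232,38),(349,256,24),(389,233,46),(404,206,80)]:print(u,v,ray(d,u,v,z).round(),X[v,u].round())
f=d["frame"].astype(int)
m=((X[...,2]>70)&(X[...,2]<100)&(f.min(-1)>100)).astype(np.uint8);m[:130]=0;m[250:]=0;m[:,:270]=0;m[:,400:]=0
m=cv2.morphologyEx(m,cv2.MORPH_CLOSE,np.ones((9,9)))
c=max(cv2.findContours(m,0,1)[0],key=cv2.contourArea)
P=np.array([ray(d,u,v,85)[:2] for u,v in c[:,0]],np.float32);print(cv2.minAreaRect(P))
I=cv2.resize(f[130:280,260:430].astype(np.uint8)[...,::-1],None,fx=4,fy=4,interpolation=2);cv2.imwrite("pics/t2.png",I)
E
```

```text
321.61758341282507 207.31946796998216
308 193 [ 514. -191.  119.] [ 517. -190.   83.]
360 211 [ 480. -293.  119.] [ 482. -295.   87.]
325 228 [ 446. -225.  120.] [ 446. -225.  127.]
295 232 [ 438. -161.   38.] [ 438. -159.   19.]
349 256 [ 388. -277.   24.] [ 388. -277.   16.]
389 233 [ 438. -359.   46.] [ 438. -360.   44.]
404 206 [ 493. -385.   80.] [ 493. -384.   82.]
((508.0529479980469, -249.34738159179688), (183.68438720703125, 176.0917205810547), 68.90991973876953)
```

View pics/t2.png

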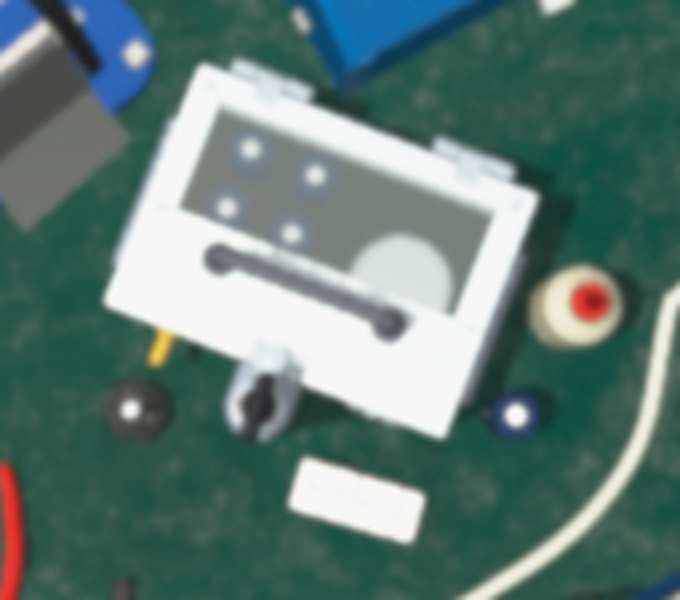

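The crop shows the lid corners at (203,65), (538,197), (444,438) and (105,302). The bar ends are at (220,258) and (389,322), and the wing is at about (260,402).

Run:
```python
from h import *
d=np.load("top.npz")
g=lambda u,v,z:ray(d,260+(u+.5)/4-.5,130+(v+.5)/4-.5,z)[:2]
bl,br,fr,fl=[g(*p,85) for p in[(203,65),(538,197),(444,438),(105,302)]]
print(np.linalg.norm(bl-br),np.linalg.norm(bl-fl))
y=(bl-br)+(fl-fr);x=(bl-fl)+(br-fr)
print("yaw",np.arctan2(-y[0],y[1]),np.arctan2(x[1],x[0]))
a,b=g(220,258,119),g(389,322,119);print(a,b,(a+b)/2,np.arctan2(-(a-b)[0],(a-b)[1]),np.linalg.norm(a-b))
yaw=np.arctan2(-y[0],y[1]);R=np.array([[np.cos(yaw),-np.sin(yaw)],[np.sin(yaw),np.cos(yaw)]])
fm=(fr+fl)/2;print("front mid",fm, "axis from lid",fm+R@[-88+68,0],"bar from lid",fm+R@[42,0],"axis from bar",(a+b)/2+R@[-62,0],"wing px",g(260,402,122))
from scipy.spatial.transform import Rotation as Ro
from bench import read_state
s=read_state();print(Ro.from_quat(s["ee_rot"]).as_matrix().round(3),s["joints"])
```

```text
183.1032643596524 131.0070498488451
yaw -0.37019744991719034 -0.37113815841041514
[ 511.8971758  -204.38428794] [ 481.58029839 -286.74917159] [ 496.7387371  -245.56672977] -0.3526901799287346 87.7672325734321
front mid [ 458.78375755 -231.04417225] axis from lid [ 440.13863902 -223.80818199] bar from lid [ 497.93850647 -246.23975179] axis from bar [ 438.93886965 -223.13515997] wing px [ 442.09759533 -224.68638364]
[[-0.954 -0.301 -0.001]
 [-0.301  0.954  0.002]
 [ 0.     0.002 -1.   ]] [-1.00640304e+00  3.85470656e-01  6.78013850e-03 -4.29887908e-04
 -1.19399590e+00 -2.58591749e-01]
```

```bash
python3 -m jog '[[[0.63,0.93,0],[0,0,-0.32],-1],[[0.63,0.93,0],[0,0,-0.32],-1],[[0.63,0.93,0],[0,0,-0.32],-1],[[0.63,0.93,0],[0,0,-0.32],-1],[[0.63,0.93,0],[0,0,-0.32],-1],[[0.63,0.93,0],[0,0,-0.32],-1]]'
python3 -m jog '[[[0.4,0.45,0],[0,0,0],-1],[[0.7,0.95,0],[0,0,0],-1],[[0.7,0.95,0],[0,0,0],-1]]'
python3 -m jog '[[[0.3,0.45,0],[0,0,0],-1],[[0.6,0.9,0],[0,0,0],-1],[[0.6,0.9,0],[0,0,0],-1]]'
python3 -m jog '[[[0.3,0.45,0],[0,0,0],-1],[[0.6,0.9,0],[0,0,0],-1],[[0.6,0.9,0],[0,0,0],-1],[[0.6,0.9,0],[0,0,0],-1],[[0.6,0.9,0],[0,0,0],-1]]'
python3 - <<'E'
from bench import *
import cv2,numpy as np
d=get_image("wrist");np.savez("w.npz",**d);cv2.imwrite("pics/w.png",d["frame"][...,::-1]);print(read_state()["position"],d["R"],d["t"])
E
```

```text
clock: 0.7
position: [251.3, -502.5, 231.0]
ee_rot: [0.181, 0.984, 0.0, -0.0]
contact_force: [-0.1, 1.5, 0.7]
gripper_width: 85.1
grasp_force: 0.0
clock: 1.0
position: [322.2, -405.6, 231.0]
ee_rot: [0.179, 0.984, 0.0, -0.0]
contact_force: [0.3, -1.1, 0.3]
gripper_width: 85.2
grasp_force: 0.0
clock: 1.3
position: [383.0, -315.0, 231.3]
ee_rot: [0.178, 0.984, 0.0, 0.0]
contact_force: [-0.2, -0.7, 0.2]
gripper_width: 85.4
grasp_force: 0.0
clock: 1.8
position: [440.7, -228.5, 231.1]
ee_rot: [0.181, 0.983, -0.0, -0.0]
contact_force: [-0.6, 0.0, 0.1]
gripper_width: 85.2
grasp_force: 0.0
[ 440.42374937 -228.85698642  231.08798413] [[ 3.56898697e-01  9.34143055e-01 -2.70315956e-04]
 [ 9.02089611e-01 -3.44577176e-01  2.59809360e-01]
 [ 2.42605965e-01 -9.29694714e-02 -9.65659890e-01]] [  56.23588264 -508.9208779   249.66886763]
```

View pics/w.png

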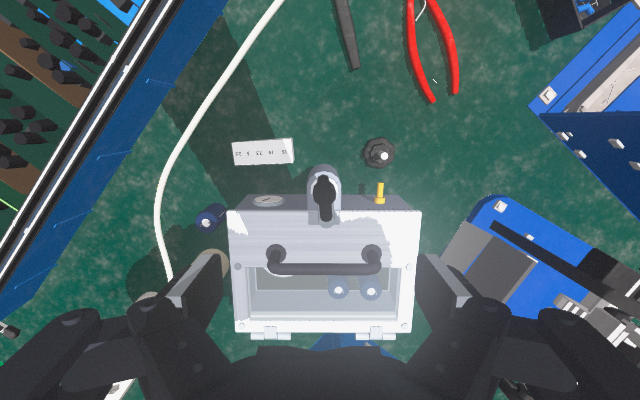

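The wrist view shows the wing at (324,197), pointing down the image toward the lid. The bar runs from (276,268) to (372,267). I'll measure both with depth and colour.

Run:
```python
from h import *
import cv2
d=np.load("w.npz");X=cloud(d);f=d["frame"].astype(int)
v,u=np.mgrid[:400,:640]
m=(X[...,2]>118)&(X[...,2]<135)&(f.max(-1)<90)&(abs(u-324)<25)&(abs(v-195)<35)
P=X[m];print("wing",m.sum(),P.mean(0),cv2.minAreaRect(P[:,:2].astype(np.float32)),u[m].min(),u[m].max(),v[m].min(),v[m].max())
m=(X[...,2]>105)&(X[...,2]<135)&(f.max(-1)<110)&(abs(u-324)<45)&(abs(v-266)<14)
P=X[m];print("bar",m.sum(),P.mean(0),np.percentile(P[:,2],[5,50,95]),cv2.fitLine(P[:,:2].astype(np.float32),2,0,.01,.01).ravel())
print([ray(d,*p,119).round(1) for p in[(272,267),(376,267),(324,268)]])
```

```text
wing 484 [ 438.19097666 -222.54655584  123.98894759] ((439.2556457519531, -222.68988037109375), (9.976314544677734, 34.56708908081055), 74.14059448242188) 317 331 178 220
bar 133 [ 488.38024726 -262.44818933  120.62424831] [118.54835097 120.5215083  122.93324594] [ 3.1500027e-01  9.4909155e-01  4.8838025e+02 -2.6244818e+02]
[array([ 480.1, -286.5,  119. ]), array([ 512.1, -202.7,  119. ]), array([ 497. , -244.9,  119. ])]
```

```bash
python3 -m jog '[[[-0.015,0.055,-0.4],[0,0,0],-1],[[-0.015,0.055,-0.8],[0,0,0],-1],[[-0.015,0.055,-0.8],[0,0,0],-1]]'
python3 -m jog '[[[0,0,-0.25],[0,0,0],-1],[[0,0,-0.53],[0,0,0],-1],[[0,0,-0.53],[0,0,0],-0.3],[[0,0,-0.53],[0,0,0],0.2],[[0,0,-0.53],[0,0,0],0.6],[[0,0,-0.53],[0,0,0],1],[[0,0,-0.53],[0,0,0],1],[[0,0,-0.53],[0,0,0],1],[[0,0,-0.53],[0,0,0],1],[[0,0,-0.53],[0,0,0],1],[[0,0,-0.53],[0,0,0],1]]'
```

```text
clock: 2.15
position: [434.9, -222.7, 146.8]
ee_rot: [0.183, 0.983, 0.0, -0.006]
contact_force: [-1.1, -0.0, 1.4]
gripper_width: 85.6
grasp_force: 0.0
clock: 3.25
position: [440.4, -223.2, 100.2]
ee_rot: [0.181, 0.984, -0.001, 0.001]
contact_force: [-2.1, -1.3, 4.9]
gripper_width: 15.8
grasp_force: 58.5
```

```bash
python3 -m jog '[[[0,0,0],[0,0,0.03],1],[[0,0,0],[0,0,0.07],1],[[0,0,0],[0,0,0.11],1],[[0,0,0],[0,0,0.15],1],[[0,0,0],[0,0,0.19],1],[[0,0,0],[0,0,0.23],1],[[0,0,0],[0,0,0.27],1],[[0,0,0],[0,0,0.31],1],[[0,0,0],[0,0,0.35],1],[[0,0,0],[0,0,0.39],1],[[0,0,0],[0,0,0.43],1],[[0,0,0],[0,0,0.47],1],[[0,0,0],[0,0,0.51],1],[[0,0,0],[0,0,0.55],1],[[0,0,0],[0,0,0.59],1],[[0,0,0],[0,0,0.62],1],[[0,0,0],[0,0,0.63],1],[[0,0,0],[0,0,0.63],1],[[0,0,0],[0,0,0.63],1]]'
python3 -c "
from bench import *
print(read_state())
import cv2
cv2.imwrite('pics/s2.png',cv2.resize(get_image('scene')['frame'][150:300,230:430,::-1],None,fx=3,fy=3))"
```

```text
clock: 5.15
position: [440.7, -223.7, 100.2]
ee_rot: [-0.46, 0.888, -0.002, 0.001]
contact_force: [-0.0, -4.8, 5.5]
gripper_width: 15.5
grasp_force: 59.1
{'clock': 5.15, 'joints': array([-0.13919373,  0.30783379, -0.48819845,  0.0031019 , -0.77184846,
       -0.47755296]), 'joint_vel': array([-0.00034095, -0.00095628, -0.00066448,  0.0009027 , -0.00017665,
        0.00252218]), 'joint_efforts': array([ 2.46994972e+00, -2.84709173e+01,  1.31508914e+01,  1.61675401e+00,
        1.86495292e-01, -2.12683214e-02]), 'position': array([ 440.6721179 , -223.74825563,  100.18157376]), 'ee_rot': array([-4.60123092e-01,  8.87853277e-01, -1.72662973e-03,  5.63550260e-04]), 'contact_force': array([-0.01065891, -4.81288273,  5.48195081]), 'wrist_torque': array([-1.47694296,  0.41950372,  0.03640799]), 'grasp_force': 59.07074332237244, 'gripper_width': 15.548489222002733}
```

View pics/s2.png

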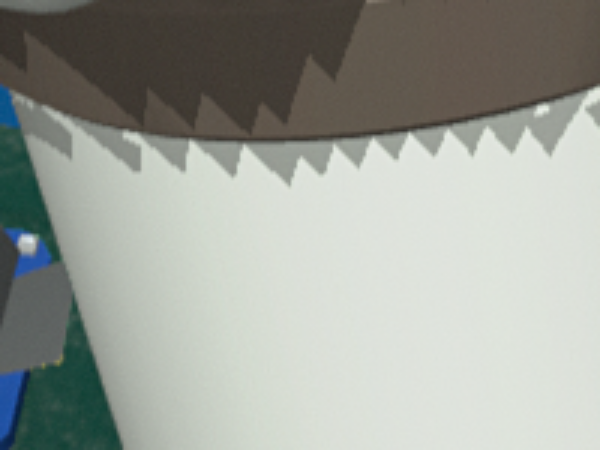

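The arm blocks the scene view. I'll open the gripper part way so it clears the bar, lift, and look with the wrist camera.

```bash
python3 -m jog '[[[0,0,0],[0,0,0],0.3],[[0,0,0],[0,0,0],0.2],[[0,0,0],[0,0,0],0.2],[[0,0,0],[0,0,0],0.2],[[0,0,0.3],[0,0,0],0.2],[[0,0,0.6],[0,0,0],0.2],[[0,0,0.95],[0,0,0],0.2],[[0,0,0.95],[0,0,0],0],[[0,0,0.95],[0,0,0],0]]'
python3 - <<'E'
from bench import *
import cv2,numpy as np
d=get_image("wrist");np.savez("w2.npz",**d);cv2.imwrite("pics/w2.png",d["frame"][...,::-1]);print(read_state()["position"])
E
```

```text
clock: 6.1
position: [439.9, -222.2, 193.9]
ee_rot: [-0.46, 0.888, -0.0, 0.001]
contact_force: [0.2, -0.1, 0.1]
gripper_width: 42.5
grasp_force: 0.0
[ 439.21336043 -222.1288478   192.85384275]
```

View pics/w2.png

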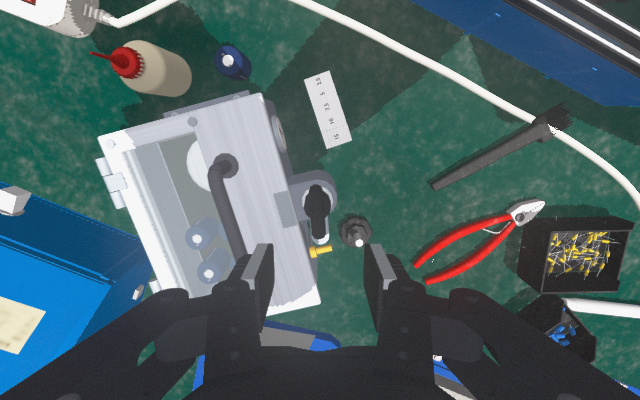

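The wing is at (317,213), turned about 1.27 rad. The dog is clear of the lid and points toward (322,240). The bystanders haven't moved. Next I'll move over the bar with the gripper half open and grip it.

```bash
python3 -m jog '[[[0.3,-0.11,0],[0,0,0.06],0],[[0.57,-0.225,0],[0,0,0.12],0],[[0.57,-0.225,0],[0,0,0.12],0],[[0.57,-0.225,0],[0,0,0.12],0],[[0.57,-0.225,-0.3],[0,0,0.12],0],[[0.57,-0.225,-0.6],[0,0,0.12],0],[[0.57,-0.225,-0.8],[0,0,0.12],0],[[0.57,-0.225,-0.91],[0,0,0.12],0],[[0.57,-0.225,-0.91],[0,0,0.12],0]]'
python3 -m jog '[[[0,0,0],[0,0,0],0.3],[[0,0,0],[0,0,0],0.5],[[0,0,0],[0,0,0],0.7],[[0,0,0],[0,0,0],1],[[0,0,0],[0,0,0],1],[[0,0,0],[0,0,0],1],[[0,0,0],[0,0,0],1]]'
```

```text
clock: 7.05
position: [494.9, -244.5, 100.7]
ee_rot: [-0.567, 0.824, 0.002, -0.001]
contact_force: [0.6, 0.6, 0.3]
gripper_width: 42.9
grasp_force: 0.0
clock: 7.75
position: [498.8, -245.6, 103.7]
ee_rot: [-0.568, 0.823, -0.002, 0.002]
contact_force: [4.6, -2.3, 3.5]
gripper_width: 7.8
grasp_force: 58.8
```

```bash
python3 -m jog '[[[0,0,0.01],[0,0,0],1],[[0.005,0,0.02],[0,0,0],1],[[0.01,0,0.03],[0,0,0],1],[[0.01,-0.005,0.04],[0,0,0],1],[[0.015,-0.005,0.05],[0,0,0],1],[[0.015,-0.005,0.05],[0,0,0],1]]'
python3 -m jog '[[[0,0,0.01],[0,0,0],1],[[0.005,0,0.02],[0,0,0],1],[[0.01,0,0.03],[0,0,0],1],[[0.01,-0.005,0.04],[0,0,0],1],[[0.01,-0.005,0.04],[0,0,0],1]]'
```

```text
clock: 8.35
position: [498.9, -245.6, 104.3]
ee_rot: [-0.567, 0.824, 0.0, 0.001]
contact_force: [10.1, -6.9, -16.3]
gripper_width: 7.2
grasp_force: 58.5
clock: 8.85
position: [499.0, -245.6, 104.9]
ee_rot: [-0.566, 0.824, 0.002, -0.0]
contact_force: [13.6, -10.0, -30.2]
gripper_width: 7.5
grasp_force: 58.2
```

The pull has reached about 30 N and the lid hasn't let go. I'll stop and look.

Run:
```python
from bench import *
import cv2,numpy as np
s=read_state();print(s["position"],s["contact_force"],s["wrist_torque"],s["joints"])
w=get_image("wrist");np.savez("w3.npz",**w);t=get_image("top")
a=w["frame"];b=cv2.resize(t["frame"][130:280,240:430],(507,400),interpolation=2)
cv2.imwrite("pics/w3.png",cv2.resize(np.hstack([a,b]),(800,279))[...,::-1])
cv2.imwrite("pics/w3b.png",a[...,::-1])
```

```text
[ 498.9855179  -245.64873983  104.88583677] [ 13.64364185 -10.03357621 -30.21375467] [-2.65860225 -3.79897897  0.01452818] [-0.16726203  0.39537409 -0.32733378 -0.00291179 -0.85045728 -0.19769764]
```

View pics/w3b.png

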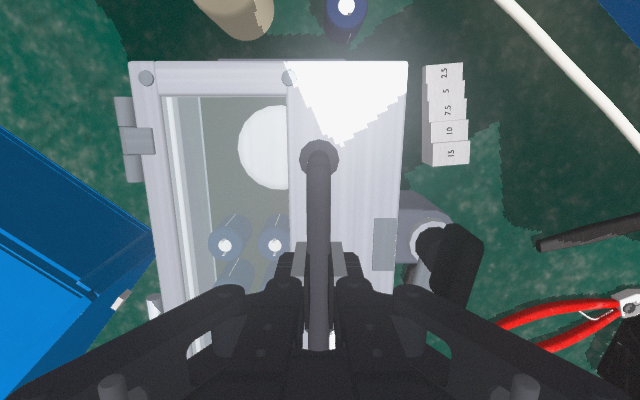

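The wrist view shows the bar between the pads at (318,260) and the dog clear of the lid edge, near (415,270). So the lid is only stuck: part of my pull goes sideways, about 17 N away from the hinge. I'll move toward the hinge with a slight tilt to cancel that.

```bash
python3 -m jog '[[[0.02,-0.01,0],[0.002,0.006,0],1],[[0.04,-0.02,0],[0.004,0.012,0],1],[[0.05,-0.025,0],[0.006,0.018,0],1],[[0.05,-0.025,0],[0.006,0.018,0],1]]'; python3 -c "
from bench import *
print(read_state()['wrist_torque'])"
```

```text
clock: 9.35
position: [498.5, -245.6, 105.0]
ee_rot: [-0.566, 0.824, 0.023, -0.016]
contact_force: [1.2, 2.0, -28.1]
gripper_width: 7.7
grasp_force: 58.6
[ 0.58657352 -0.85298442 -0.03120129]
```

```bash
python3 -m jog '[[[0,0,0.01],[0,0.003,0],1],[[0.005,0,0.02],[0.002,0.006,0],1],[[0.005,0,0.02],[0.002,0.006,0],1],[[0.005,0,0.02],[0.002,0.006,0],1]]'
python3 - <<'E'
from bench import *
from h import *
import cv2
print(read_state()['wrist_torque'])
d=np.load("w2.npz");f=d["frame"][150:290,230:400];g=np.load("w3.npz")["frame"][180:320,350:520]
cv2.imwrite("pics/z.png",cv2.resize(np.hstack([f,g]),(800,329),interpolation=2)[...,::-1])
E
```

```text
clock: 9.75
position: [501.4, -246.8, 112.1]
ee_rot: [-0.567, 0.823, 0.025, -0.018]
contact_force: [-1.6, 5.7, -14.2]
gripper_width: 7.6
grasp_force: 60.2
[ 1.36818545  0.33482824 -0.08254949]
```

View pics/z.png

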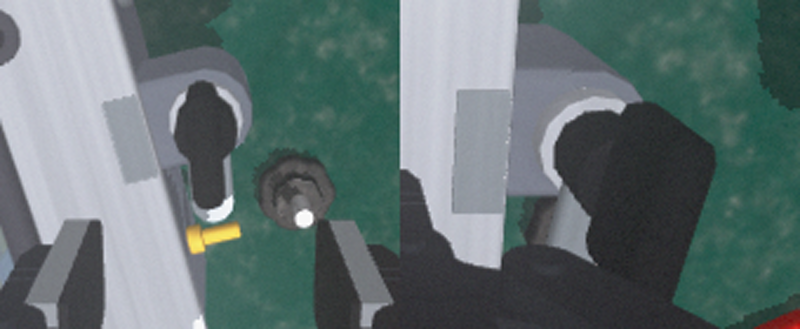

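The gasket has let go: the handle is up 8 mm, and the dog points along the front wall, well clear. I'll settle and raise the lid a little more.

```bash
python3 -m jog '[[[0,0,0],[0,0,0],1],[[0,0,0],[0,0,0],1],[[0.005,0,0.01],[0.002,0.006,0],1],[[0.005,-0.003,0.02],[0.003,0.01,0],1],[[0.01,-0.004,0.03],[0.005,0.014,0],1],[[0.01,-0.005,0.03],[0.005,0.014,0],1],[[0.01,-0.005,0.03],[0.005,0.014,0],1],[[0.01,-0.005,0.03],[0.005,0.014,0],1],[[0.01,-0.005,0.03],[0.005,0.014,0],1],[[0.01,-0.005,0.03],[0.005,0.014,0],1]]'
python3 - <<'E'
from bench import *
from h import *
for n in "wrist","top":
    d=get_image(n);X=cloud(d);b=np.array([.934,-.357]);y=np.array([.357,.934])
    q=X[...,:2]-[497,-245.5];bx=q@b-26;by=q@y
    for lo,hi in[(-65,-45),(-45,-32)]:
        m=(bx>lo)&(bx<hi)&(by<-50)&(by>-85)&(X[...,2]>75)&(X[...,2]<125);print(n,m.sum(),bx[m].mean() if m.any() else 0,np.median(X[m][:,2]) if m.any() else 0)
print(read_state()["joint_vel"].round(3),read_state()["contact_force"])
E
```

```text
clock: 10.75
position: [502.8, -247.3, 115.9]
ee_rot: [-0.566, 0.823, 0.037, -0.027]
contact_force: [-2.6, 6.3, -11.2]
gripper_width: 7.7
grasp_force: 60.5
wrist 3167 -54.929043142413605 100.93992936540049
wrist 2076 -38.498530071859015 98.77716722802167
top 178 -55.06914632976173 101.34176454319683
top 116 -38.509575652261645 99.51079357851629
[ 0.     0.001 -0.     0.001  0.    -0.003] [ -3.20822426   6.59143339 -10.91356116]
```

```bash
python3 -c "
from bench import *
print(job_done())"
```

```text
the job is handed in; nothing more can be done
None
```

The job is handed in; the system returned no verdict. The latch is turned to about 1.3 rad, past its click, and the gasket broke free without the lid flying open. The arm holds the lid steady by its bow handle at about 0.13 rad, front edge about 18 mm up.

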